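Offer up the heater lid to its hinge and hold it for the pin

TASK

The orange lid has to go back on the tube heater. Lift it out of the grey rack, bring it upright to the heater's hinge block and gently lower its single brass knuckle into the gap between the two red knuckles so that the three holes line up in one straight bore and the pin could slide through. Finish while holding it there in the gripper, hanging still and not resting on or leaning against the heater; do not let go, and leave the jar, beaker, bottle and the pin where they are.

Things in the scene. Friction and masses are not known exactly. Their poses are not given: they have to be found in the camera images.
- lid: Loose lid, about 0.24 kg. Origin: middle of its one brass knuckle, on the hinge axis, at the lid's bottom. y = hinge axis, z = up the panel, x = thickness. Knuckle: tube along y, 28 mm long, 24 mm outside, 10 mm hole. A 28 mm wide, 6 mm thick neck joins it to the orange panel: 8 mm thick, 160 mm wide (y, centred), from z = 22 to 132 mm. Same from both faces: either way round fits.
- lid_top (a point): Middle of the orange panel's upper edge, 132 mm above the lid's hinge axis; axes as the lid's. Grip the panel near here from above, fingers closing across its 8 mm thickness (lid x).
- heater: White tube heater, fixed, 160 (x) x 200 (y) x 95 mm high with its blue tube block. Origin: centre of its underside, on the table. On its +x side, at x = 97 mm, stands the silver-grey hinge block, 30 x 110 mm, top at z = 100 mm, carrying two red knuckles. Stands left or right on the bench, turned up to 0.4 rad.
- jamb_hinge (a point): Middle of the heater's hinge axis, midway between its two red knuckles, 120 mm above the table; y = hinge axis, z = up. Knuckles: tubes along y, 24 mm outside, 10 mm hole, at |y| = 20 to 48 mm, leaving a 40 mm gap, open above and to both sides in x. The hinge block's top is 20 mm below the axis: nothing in the gap supports the lid at the right height.
- rack: Grey rack, fixed, 100 (x) x 180 (y) mm. Origin: centre of its underside, on the table. Two end posts at |y| = 54 to 78 mm, tops at z = 72 mm, with 11 mm wide grooves along y at x = 0, floors at z = 52 mm. The panel's lower edge stands in them, knuckle hanging between the posts, so the lid's origin starts 30 mm above the table, up to 8 mm off centre in y.
- cap_jar: Bystander: green jar with white cap, 60 mm diameter, 75 mm high, between the heater and the rack. Origin at the centre of its underside.
- beaker: Bystander: clear glass beaker, 70 mm diameter, 85 mm high, beyond the work. Origin at the centre of its underside.
- reagent: Bystander: amber bottle, 64 mm diameter, about 130 mm high, beyond the work. Origin at the centre of its underside.
- pin: Bystander: the steel hinge pin, 6 mm diameter, 105 mm long, lying along y in a small blue tray (34 by 130 by 12 mm). Origin at its middle. It stays there for the colleague who will insert it.

How it is judged:
By the outcome, as a careful person would: the job done as asked, in the order asked, and still so for the second after the job is handed in, while the arm keeps its last pose, push and grip.
It also fails if it takes over 40 s, if anything falls off the work surface, if the arm or the gripper's body presses on something with over 40 N, if the wrist force passes 120 N, or if a joint passes its speed limit or range.

ROBOT

A 6-joint arm with a two-finger parallel gripper is mounted at the origin on the work surface. World frame = base frame: x ahead of the robot, y to its left, z up, the work surface at z = 0. Lengths are in mm, angles in rad, forces in N, time in s.
With the tool pointing down it reaches from about 350 to 775 mm from the base axis. Payload 7.3 kg.
Tool frame: the origin (TCP) lies on the mounting face of the last link; the fingertips stand 178 mm ahead of it and the grasp point (between the pads) lies 159 mm ahead of it; z points along the fingers, y is the line along which they close (so a half turn about z gives the same grasp; the last joint's range is limited). The gripper opens to 92 mm and grips with 3 to 60 N. Pads are 19 mm wide; open, the fingers measure 130 mm over their backs; the gripper's body (75 mm by 190 mm) begins 47 mm behind the grasp point.
Start: joints at [1.193, 0.342, 1.524, -0, 1.275, -0.146], TCP at [120.586, 510.967, 404.741] pointing down, gripper open.
Joint ranges: [-2.53, 2.53], [-0.77, 2.02], [0.04, 2.7], [-1, 4.14], [0.28, 2.66], [-3.11, 3.11]. Speed limits (rad/s): [2.57, 2.57, 3.14, 3.14, 3.14, 3.14].

INTERFACE

Orientations are given as [roll, pitch, yaw] about the fixed x, y, z axes, in that order (R = Rz(yaw) Ry(pitch) Rx(roll)).
In Python, from plant import bot, viewer gives the robot as it stands (bot), with the cameras (viewer).
- The arm moves only by the tool shift_gripper, called after "Emit:" as name(argument=value, ...), one argument or row to a line, values as JSON. Schema: {"type":"object","properties":{"ticks":{"type":"array","items":{"type":"array","items":{"type":"number"},"minItems":5,"maxItems":5},"minItems":1,"maxItems":5},"only":{"type":"string"},"quiet":{"type":"boolean"},"lines":{"type":"string"}},"required":["ticks"],"additionalProperties":false}. ticks is a list of rows, 1 to 5 of them, each of 5 numbers: the finger opening in mm, then dx, dy, dz in parts of the range, where 1.0 means 1 m, then a turn about the tool's z in normalised numbers (1 is pi rad); each row is the pose to reach, as a shift and turn from the pose commanded when the call began, along the tool's axes at that moment; what a row does not reach only later rows make up. A row lasts 1/8 s, in which the tool goes at most 62.5 mm and 0.188 rad, less where a joint would pass 70% of its speed; a pose out of reach is approached as far as the arm can. The fingers move at their own pace and stop on an object; the grip force is fixed at half the most. Time passes only in rows, so rows that do not move let the fingers close. The tool returns the time, the measured TCP pose, the force, the opening and the grip force at its end. only (a regular expression) keeps the lines of the reply that match it, lines (a string "A,B") keeps lines A to B, and quiet returns only ok. No shift or turn number may pass 1 either way. Input that does not fit is refused with a message, and nothing moves.
- bot.get_obs(): the state, without advancing time (a new reading comes with each control period).
- viewer.capture(name): name is "scene" or "top" or "wrist"; returns a dict with "color" (480x640x3 uint8, red, green, blue), "K" (3x3 intrinsics, pixels), "R" (3x3) and "t" (3): a world point X has camera coordinates R X + t. Camera axes: x right, y down, z forward; pixel columns grow to the right and rows downward; lengths in mm; the calibration is good to about 2 mm. A picture is of the moment at which its call begins. There is no depth.
- bot.close_job(): hands the job in; it is judged then, once.
The state is a dict: "time": time; "joint_positions": joint angles; "dq": joint speeds; "tau": joint torques, N m; "tool_pos": TCP position; "tcp_rot": TCP orientation; "contact_force": force on the tool from outside, world axes, zero at the start; "moment": the same for the moment, N m; "grip_width": finger opening in mm; "finger_force": force on a finger pad.
Only numpy, scipy, OpenCV 4.12 (cv2) and the standard library are available. Lean on these libraries where they do the work, as an engineer would, in place of code of your own. Each camera call takes 0.05 s, during which the arm holds its last target. There are 200 camera calls.

## Working session

There is one attempt and no reset: what is moved stays moved. The work goes in short steps, Python scripts to look and compute and a tool call to move; the robot and the scene stay as the last step left them, time stands still between calls to the robot, and variables do not carry over. Pictures are saved under pics/ and viewed, at most 10 in all, crops included, and the job is handed in when it is done.

```bash
ls; mkdir -p pics
```

Run:
```python
from plant import bot, viewer
import cv2,pickle,numpy as np
d={}
for n in("scene","top"):
    c=viewer.capture(n);d[n]=c
    cv2.imwrite(f"pics/{n}0.png",c["color"][...,::-1]);print(n,c["K"].tolist(),np.round(c["R"],3).tolist(),np.round(c["t"]).tolist())
pickle.dump(d,open("c0.pkl","wb"))
o=bot.get_obs();print(o)
```

```text
pics
plant.py
scene [[561.192981203301, 0.0, 324.64495165958715], [0.0, 561.192981203301, 255.4602094085435], [0.0, 0.0, 1.0]] [[0.169, 0.986, 0.018], [0.615, -0.091, -0.783], [-0.77, 0.143, -0.621]] [-120.0, -272.0, 1399.0]
top [[442.91727380081494, 0.0, 316.4950856908764], [0.0, 442.91727380081494, 240.21199941119463], [0.0, 0.0, 1.0]] [[0.009, -0.999, 0.04], [-0.998, -0.011, -0.063], [0.064, -0.039, -0.997]] [-20.0, 608.0, 818.0]
{'time': 0.1, 'joint_positions': array([ 1.19302651e+00,  3.42640688e-01,  1.52488375e+00, -3.14879499e-05,
        1.27540159e+00, -1.45989192e-01]), 'dq': array([ 0.00015581, -0.00279317, -0.00161475,  0.00102172, -0.0004604 ,
        0.00010688]), 'tau': array([ 2.71480283e-03, -4.32004881e+01, -2.44694602e+01,  7.20136170e-02,
        5.25410031e-02, -3.36990263e-05]), 'tool_pos': array([120.53338757, 510.86104088, 404.13389023]), 'tcp_rot': array([-3.14026908e+00, -1.64175704e-04,  2.90982111e+00]), 'contact_force': array([-0.36135924, -0.68216149, -0.69536508]), 'moment': array([ 0.07777632, -0.00044243,  0.0083408 ]), 'finger_force': 0.0, 'grip_width': 91.86230341296798}
```

View pics/scene0.png

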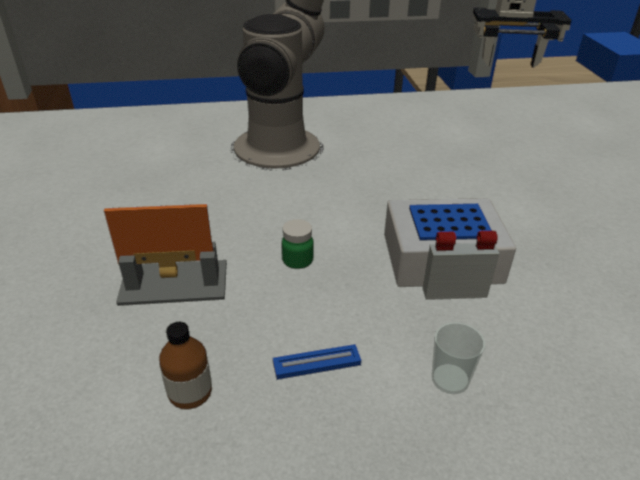

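View pics/top0.png

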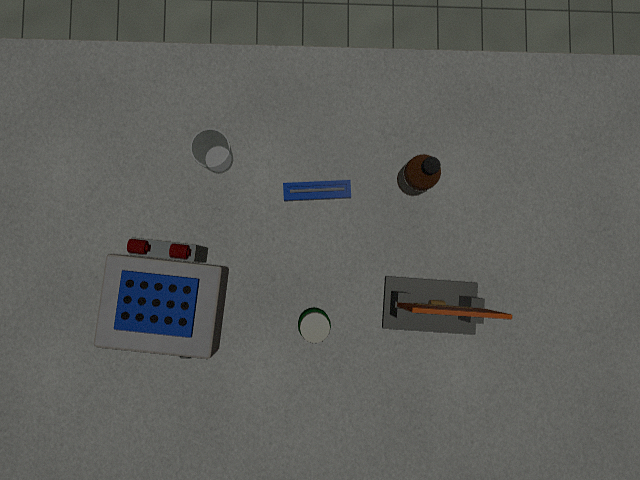

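The scene view shows the lid's top corners at (108,208) and (210,206), and the red knuckles at (446,240) and (487,239). In the top view the lid's edge runs from about (397,305) to (512,316), the knuckles are at (138,246) and (180,251), and the jar is at (314,325).

Create h.py:
```python
import numpy as np,cv2,pickle
def P(c): return c["K"]@np.c_[c["R"],c["t"]]
def ray(c,uv,z):
    C=-c["R"].T@c["t"]; d=c["R"].T@np.linalg.solve(c["K"],[uv[0],uv[1],1.]); return C+d*(z-C[2])/d[2]
def proj(c,X):
    p=c["K"]@(c["R"]@np.asarray(X,float)+c["t"]); return p[:2]/p[2]
def tri(a,ua,b,ub):
    X=cv2.triangulatePoints(P(a),P(b),np.array(ua,float).reshape(2,1),np.array(ub,float).reshape(2,1))[:,0]; return X[:3]/X[3]
def mask(c,lo,hi): return cv2.inRange(cv2.cvtColor(c["color"],cv2.COLOR_RGB2HSV),lo,hi)
def blobs(m,amin=30):
    n,l,s,ce=cv2.connectedComponentsWithStats(m); return [(ce[i],s[i],l==i) for i in range(1,n) if s[i,4]>=amin]
def red(c): return mask(c,(0,160,60),(4,255,255))|mask(c,(172,160,60),(180,255,255))
def orange(c): return mask(c,(6,170,90),(14,255,255))
```

Run:
```python
from h import *
d=pickle.load(open("c0.pkl","rb"));np.set_printoptions(precision=1,suppress=True)
for n in d:
    c=d[n];print(n,"C",-c["R"].T@c["t"])
    for nm,f in(("red",red),("or",orange)):
        for ce,s,m in blobs(f(c)):
            cnt=max(cv2.findContours(m.astype(np.uint8),0,1)[0],key=cv2.contourArea)
            print(nm,ce,s,cv2.minAreaRect(cnt),cv2.approxPolyDP(cnt,2.5,True)[:,0].tolist())
a=d["top"]["color"][280:340,370:530,::-1];b=d["top"]["color"][220:275,90:250,::-1];e=d["scene"]["color"][195:285,100:260,::-1];f=d["scene"]["color"][220:310,380:540,::-1]
cv2.imwrite("pics/crop1.png",cv2.resize(np.vstack([np.hstack([a[:55],b]),np.hstack([e,f])]),None,fx=2.5,fy=2.5,interpolation=cv2.INTER_CUBIC)*1)
```

```text
scene C [1265.6 -106.9  657.8]
red [487.1 236.7] [477 231  20  12 183] ((486.6029052734375, 236.16175842285156), (19.020734786987305, 10.967598915100098), 4.39870548248291) [[479, 232], [478, 241], [495, 242], [494, 232]]
red [445.9 237.6] [436 232  20  12 192] ((445.5, 237.5), (11.0, 19.0), 90.0) [[436, 238], [437, 242], [453, 243], [455, 236], [452, 232], [440, 232]]
or [159.7 227.6] [ 105  205  106   49 2429] ((157.58750915527344, 230.10052490234375), (46.95925521850586, 103.49353790283203), 87.61405944824219) [[205, 205], [106, 209], [109, 226], [112, 221], [108, 222], [110, 214], [114, 212], [115, 218], [117, 214], [121, 218], [117, 222], [114, 220], [121, 223], [118, 226], [115, 224], [115, 228], [113, 223], [110, 228], [111, 233], [112, 228], [118, 233], [116, 237], [113, 234], [113, 238], [114, 235], [115, 239], [119, 236], [123, 239], [114, 243], [116, 252], [118, 249], [122, 251], [121, 244], [130, 253], [139, 252], [138, 245], [145, 247], [146, 252], [195, 248], [196, 252], [204, 250], [198, 247], [201, 240], [203, 246], [207, 245], [206, 250], [207, 247], [209, 249], [209
[... 341 characters left out ...]
], [169, 363], [178, 369], [183, 364], [181, 360], [185, 358], [180, 356], [184, 352]]
top C [555.   18.9 855.4]
red [135.4 245.7] [127 240  18  12 106] ((134.91175842285156, 245.85296630859375), (16.24988555908203, 9.943960189819336), 14.03624439239502) [[128, 241], [128, 249], [142, 250], [144, 243]]
red [177.  250.4] [169 245  18  11 101] ((177.35997009277344, 249.97998046875), (16.54629898071289, 10.040916442871094), 8.130102157592773) [[186, 248], [170, 246], [169, 253], [178, 255], [179, 252], [182, 255]]
or [460.9 312.9] [412 308 100  11 415] ((461.599609375, 313.0066223144531), (99.24635314941406, 4.456772804260254), 3.814074993133545) [[412, 311], [511, 318], [506, 314], [413, 308]]
```

View pics/crop1.png

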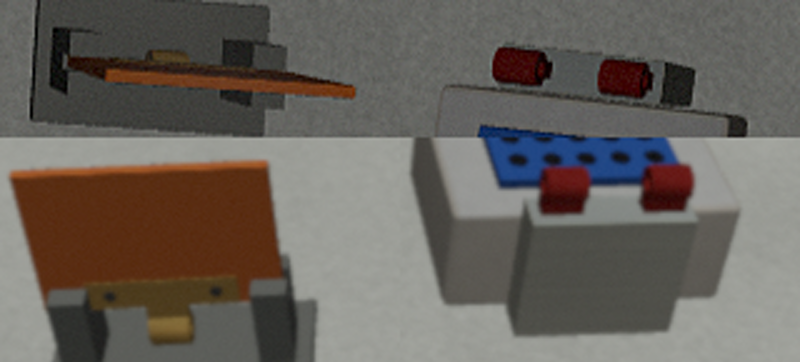

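The crop shows the lid's bright top face in the top view from (412,309) to (511,317). The brass knuckle hangs between the posts at scene (168,271), and the red knuckles sit on the hinge block with the gap clear.

Run:
```python
from h import *
d=pickle.load(open("c0.pkl","rb"));np.set_printoptions(precision=1,suppress=True)
T,S=d["top"],d["scene"]
def R2(c): return mask(c,(0,120,25),(5,255,255))|mask(c,(170,120,25),(180,255,255))
r={}
for n in d: r[n]=sorted([b[0] for b in blobs(R2(d[n]),60)],key=lambda u:u[0]);print(n,r[n])
# scene left = world -y? match by geometry: top left is +y
A=tri(T,r["top"][0],S,r["scene"][1]);B=tri(T,r["top"][1],S,r["scene"][0]);print("knuckles tri",A,B,np.linalg.norm(A-B))
a,b=ray(T,r["top"][0],120),ray(T,r["top"][1],120);print("plane120",a,b,np.linalg.norm(a-b),"mid",(a+b)/2,"axis yaw",np.arctan2((a-b)[1],(a-b)[0])-np.pi/2)
a,b=ray(S,r["scene"][1],124),ray(S,r["scene"][0],124);print("scene plane",a,b,(a+b)/2)
# lid: bright top face in top view
m=mask(T,(6,170,90),(14,255,255));ys,xs=np.nonzero(m[300:325]);ys+=300
k=xs>405;p=np.c_[xs,ys][k];vx,vy,x0,y0=cv2.fitLine(p.astype(np.float32),cv2.DIST_HUBER,0,.01,.01).ravel()
e=[(x,y0+(x-x0)*vy/vx) for x in(p[:,0].min()-.5,p[:,0].max()+.5)];a,b=[ray(T,u,162) for u in e]
print("lid top",e,a,b,np.linalg.norm(a-b),(a+b)/2,np.arctan2((a-b)[1],(a-b)[0])-np.pi/2)
a,b=ray(S,(105.5,208),162),ray(S,(209.5,205),162);print("scene lid",a,b,np.linalg.norm(a-b),(a+b)/2,np.arctan2((b-a)[1],(b-a)[0])-np.pi/2)
jar=[ray(T,(314.5,326),75)];print("jar",jar)
```

```text
scene [array([445.3, 240.5]), array([486.3, 239.5])]
top [array([136.4, 246. ]), array([178.3, 250.6])]
knuckles tri [589.4 286.4 114.7] [582.6 218.4 115. ] 68.34595297685533
plane120 [589.3 285.1 120. ] [582.4 217.1 120. ] 68.26244153847762 mid [585.9 251.1 120. ] axis yaw -0.1014900441318316
scene plane [601.  279.2 124. ] [594.  212.9 124. ] [597.5 246.  124. ]
lid top [(np.float64(411.5), np.float64(309.63660606360054)), (np.float64(511.5), np.float64(316.29844510397487))] [ 492.  -158.2  162. ] [ 482.3 -317.7  162. ] 159.73849025405957 [ 487.2 -237.9  162. ] -0.06045764754127125
scene lid [ 481.8 -313.4  162. ] [ 496.3 -152.5  162. ] 161.6127108558323 [ 489. -233.  162.] -0.08952216076266817
jar [array([454.9,  -9.5,  75. ])]
```

Create go.py:
```python
import sys,numpy as np
from plant import bot, viewer
o=bot.get_obs();p=o["tool_pos"];y=o["tcp_rot"][2]
t=np.array([float(v) for v in sys.argv[1:4]]);yt=float(sys.argv[4])
from scipy.spatial.transform import Rotation as Ro
print(np.round(Ro.from_euler("xyz",o["tcp_rot"]).as_matrix().T@(t-p),1),"turn",round(y-yt,3),"time",o["time"],o["contact_force"].round(1),o["grip_width"])
```

```bash
python3 go.py 480 220 404 1.47
```

```text
[-4.167e+02 -2.005e+02  3.000e-01] turn 1.44 time 0.1 [-0.4 -0.7 -0.7] 91.86230341296798
```

The rows are not in the units I measure in: shifts go in shares of 1 m and turns go in shares of pi rad. I convert before sending: -275 mm / 1000 = -0.275, -220 mm / 1000 = -0.22, 0.9 rad / 3.1416 = 0.2865.

Emit:
shift_gripper(
  ticks=[
    [92,-0.055,-0.025,0,0.0573],
    [92,-0.11,-0.053,0,0.1146],
    [92,-0.165,-0.08,0,0.1719],
    [92,-0.22,-0.106,0,0.2292],
    [92,-0.275,-0.132,0,0.2865],
  ],
)

```text
time: 0.72
tool_pos: [359.1, 317.8, 404.6]
tcp_rot: [-3.141, -0.0, 2.004]
contact_force: [0.9, 0.2, -0.4]
grip_width: 92.1
finger_force: 0.0
```

```bash
python3 go.py 480 220 404 1.47
```

```text
[-139.5   68.6    0.6] turn 0.534 time 0.725 [ 0.9  0.2 -0.4] 92.07199805192542
```

To row units: -139 mm / 1000 = -0.139, -100 mm / 1000 = -0.1, 0.534 rad / 3.1416 = 0.17.

Emit:
shift_gripper(
  ticks=[
    [92,-0.05,0.024,0,0.0573],
    [92,-0.1,0.048,0,0.1146],
    [92,-0.139,0.068,0,0.17],
    [92,-0.139,0.068,0,0.17],
  ],
)

```text
time: 1.23
tool_pos: [480.4, 220.4, 403.9]
tcp_rot: [-3.141, 0.001, 1.471]
contact_force: [-0.6, 0.1, 0.8]
grip_width: 91.7
finger_force: 0.0
```

Run:
```python
from h import *
from plant import bot, viewer
c=viewer.capture("wrist");cv2.imwrite("pics/w1.png",c["color"][...,::-1]);pickle.dump((c,bot.get_obs()),open("w1.pkl","wb"))
print(-c["R"].T@c["t"],c["R"].round(2).tolist(),bot.get_obs()["tool_pos"],[proj(c,X).round() for X in([589,285,120],[582,217,120])])
for b in blobs(red(c),60):print(b[0],b[1])
```

```text
[487.23142026 286.08953562 383.66475962] [[1.0, -0.1, 0.0], [-0.1, -0.96, 0.25], [-0.02, -0.25, -0.97]] [479.16298414 221.51195314 403.99812694] [array([466., 125.]), array([457., 220.])]
```

View pics/w1.png

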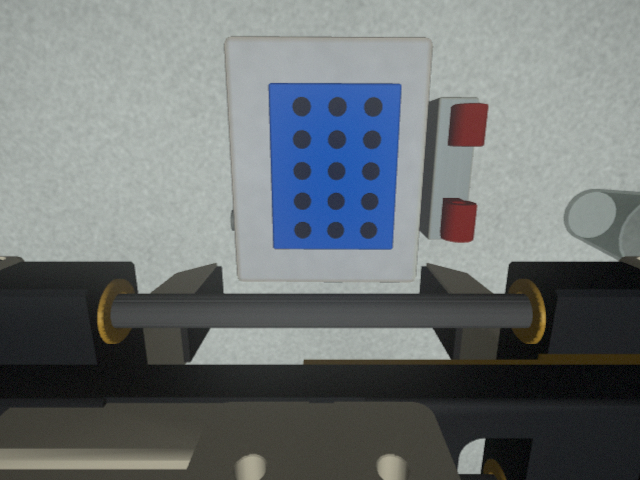

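The wrist view shows the red knuckles at about (468,125) and (459,221), close to the predicted (466,125) and (457,220).

Run:
```python
from h import *
c,o=pickle.load(open("w1.pkl","rb"));np.set_printoptions(precision=1,suppress=True)
m=mask(c,(0,120,40),(8,255,255))|mask(c,(168,120,40),(180,255,255));m[260:]=0
bs=[b for b in blobs(m,200)];q=[]
for ce,s,mm in bs:
    r=cv2.minAreaRect(cv2.findContours(mm.astype(np.uint8),0,1)[0][0]);print(ce,s,r);q.append(ray(c,r[0],122))
a,b=q;print(a,b,np.linalg.norm(a-b),(a+b)/2,np.arctan2((a-b)[1],(a-b)[0])-np.pi/2)
for x,y in [tuple(bs[0][0])]: print(c["color"][int(y),int(x)])
```

```bash
python3 go.py 430 0 404 1.5
```

```text
[471.  124.9] [ 453  104   35   42 1160] ((469.92681884765625, 124.15853881835938), (30.147809982299805, 43.399593353271484), 6.34019136428833)
[460.4 222.8] [444 204  32  38 998] ((460.15283203125, 221.8537139892578), (28.018705368041992, 39.31869888305664), 7.594643592834473)
[590.7 285.2 122. ] [583.6 216.2 122. ] 69.30280835563907 [587.2 250.7 122. ] -0.10203687773498049
[113  49  47]
[-2.252e+02 -2.760e+01  1.000e-01] turn -0.026 time 1.275 [-0.3 -0.1  0. ] 92.03408773521974
```

To row units: -300 mm / 1000 = -0.3, -120 mm / 1000 = -0.12.

```bash
python3 go.py 488 -235 404 1.495
```

```text
[-4.535e+02  5.270e+01  1.000e-01] turn -0.021 time 1.275 [-0.3 -0.1  0. ] 92.03408773521974
```

Emit:
shift_gripper(
  ticks=[
    [92,-0.06,-0.005,0,0],
    [92,-0.12,-0.01,0,0],
    [92,-0.18,-0.015,0,0],
    [92,-0.24,-0.02,0,0],
    [92,-0.3,-0.025,0,0],
  ],
)

```text
time: 1.9
tool_pos: [424.1, -74.2, 404.8]
tcp_rot: [3.141, -0.0, 1.48]
contact_force: [1.3, -0.7, -0.5]
grip_width: 91.8
finger_force: 0.0
```

```bash
python3 go.py 488 -235 404 1.495
```

```text
[-154.3   78.3    0.8] turn -0.015 time 1.9 [ 1.3 -0.7 -0.5] 91.77524307638038
```

To row units: -154 mm / 1000 = -0.154, -105 mm / 1000 = -0.105, -0.015 rad / 3.1416 = -0.0048.

Emit:
shift_gripper(
  ticks=[
    [92,-0.055,0.027,0,0],
    [92,-0.105,0.054,0,0],
    [92,-0.154,0.0783,0,-0.0048],
    [92,-0.154,0.0783,0,-0.0048],
  ],
)

```text
time: 2.4
tool_pos: [489.2, -236.2, 403.8]
tcp_rot: [-3.141, -0.0, 1.49]
contact_force: [0.3, 0.8, 0.2]
grip_width: 91.7
finger_force: 0.0
```

```bash
python3 go.py 488 -235 404 1.495
```

Run:
```python
from h import *
from plant import bot, viewer
c=viewer.capture("wrist");cv2.imwrite("pics/w2.png",c["color"][...,::-1]);pickle.dump((c,bot.get_obs()),open("w2.pkl","wb"))
u=np.array([np.sin(.07),np.cos(.07),0]);m=np.array([488,-235.,162])
print([proj(c,m+k*80*u).round() for k in(-1,0,1)])
```

```text
[ 1.1 -1.3 -0.2] turn -0.005 time 2.4 [0.3 0.8 0.2] 91.69082489125951
[array([320., 355.]), array([319., 244.]), array([317., 112.])]
```

View pics/w2.png

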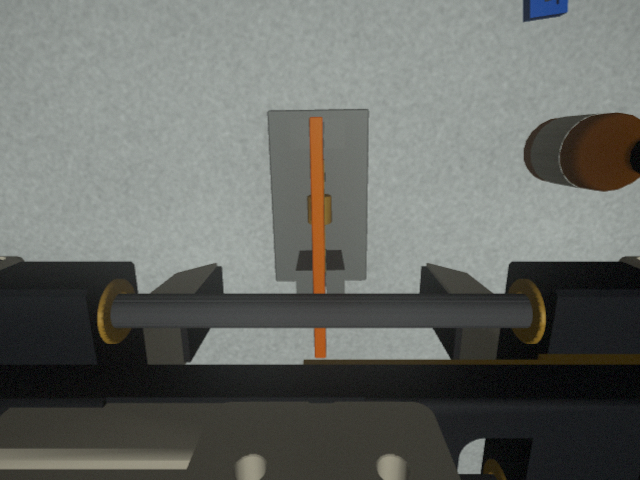

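The panel is centred between the fingers. Its top edge runs from (316,118) to (320,357), and I'll measure that.

Run:
```python
from h import *
c,o=pickle.load(open("w2.pkl","rb"));np.set_printoptions(precision=1,suppress=True)
m=mask(c,(4,150,60),(16,255,255));m[:,:300]=0;m[:,335:]=0
ys,xs=np.nonzero(m);k=(ys<170)|(ys>335);print(ys.min(),ys.max())
vals={r:xs[ys==r].mean() for r in(125,140,350,355)};print(vals)
f=np.polyfit([125,140,350,355],list(vals.values()),1)
a,b=[ray(c,(np.polyval(f,y),y),162) for y in(ys.min()-.5,ys.max()+.5)]
print(a,b,np.linalg.norm(a-b),(a+b)/2,np.arctan2((a-b)[1],(a-b)[0])-np.pi/2,o["tool_pos"],o["tcp_rot"])
```

```text
117 357
{125: np.float64(315.5), 140: np.float64(316.0), 350: np.float64(320.0), 355: np.float64(320.0)}
[ 492.4 -157.8  162. ] [ 482.3 -316.6  162. ] 159.09828015013912 [ 487.4 -237.2  162. ] -0.06377399695267161 [ 488.7 -234.5  403.9] [-3.1 -0.   1.5]
```

```bash
python3 go.py 487.5 -237.2 306 1.507
```

```text
[-2.9 -0.8 97.9] turn -0.016 time 2.45 [-0.5  1.5  0.2] 91.68036815758164
```

To row units: 97.5 mm / 1000 = 0.0975, 70 mm / 1000 = 0.07, -0.016 rad / 3.1416 = -0.0051.

Emit:
shift_gripper(
  ticks=[
    [92,-0.002,-0.001,0.035,-0.0051],
    [92,-0.002,-0.001,0.07,-0.0051],
    [92,-0.002,-0.001,0.0975,-0.0051],
    [92,-0.002,-0.001,0.0975,-0.0051],
  ],
)

```text
time: 2.95
tool_pos: [486.7, -234.1, 305.8]
tcp_rot: [-3.137, -0.003, 1.509]
contact_force: [0.1, -0.2, 0.2]
grip_width: 91.9
finger_force: 0.0
```

```bash
python3 go.py 487.5 -237.2 306 1.507
```

```text
[-3.   0.9 -0.2] turn 0.002 time 2.95 [ 0.1 -0.2  0.2] 91.94508401597872
```

Emit:
shift_gripper(
  ticks=[
    [40,0,0,0,0],
    [4,0,0,0,0],
    [4,0,0,0,0],
    [4,0,0,0,0],
    [4,0,0,0,0],
  ],
)

```text
time: 3.58
tool_pos: [487.3, -236.6, 307.3]
tcp_rot: [3.141, -0.0, 1.507]
contact_force: [-0.2, -0.9, 0.1]
grip_width: 46.4
finger_force: 0.0
```

Emit:
shift_gripper(
  ticks=[
    [4,0,0,0,0],
    [4,0,0,0,0],
    [4,0,0,0,0],
    [4,0,0,0,0],
    [4,0,0,0,0],
  ],
)

```text
time: 4.2
tool_pos: [487.4, -236.5, 307.1]
tcp_rot: [-3.142, -0.0, 1.507]
contact_force: [0.2, -0.2, -0.3]
grip_width: 8.1
finger_force: 30.0
```

Emit:
shift_gripper(
  ticks=[
    [4,0,0,0,0],
    [4,0,0,0,0],
    [4,0,0,0,0],
  ],
)

```text
time: 4.58
tool_pos: [487.4, -236.5, 307.2]
tcp_rot: [3.142, -0.0, 1.507]
contact_force: [-0.2, 0.2, -1.2]
grip_width: 7.6
finger_force: 30.0
```

To row units: -130 mm / 1000 = -0.13, -100 mm / 1000 = -0.1.

Emit:
shift_gripper(
  ticks=[
    [4,0,0,-0.012,0],
    [4,0,0,-0.035,0],
    [4,0,0,-0.065,0],
    [4,0,0,-0.1,0],
    [4,0,0,-0.13,0],
  ],
)

```text
time: 5.2
tool_pos: [487.2, -236.4, 439.2]
tcp_rot: [3.141, 0.0, 1.507]
contact_force: [-0.0, -0.0, -1.8]
grip_width: 7.9
finger_force: 30.0
```

Emit:
shift_gripper(
  ticks=[
    [4,0,0,-0.01,0],
    [4,0,0,-0.01,0],
  ],
)

```text
time: 5.45
tool_pos: [487.3, -236.4, 447.3]
tcp_rot: [3.141, 0.0, 1.507]
contact_force: [-0.8, 0.5, -3.3]
grip_width: 8.1
finger_force: 30.0
```

```bash
python3 go.py 490 0 447 1.49
```

```text
[236.1 -12.4   0.3] turn 0.017 time 5.45 [-0.8  0.5 -3.3] 8.10393168778722
```

Run:
```python
from h import *
from plant import bot, viewer
d={n:viewer.capture(n) for n in("scene","top")};pickle.dump((d,bot.get_obs()),open("c1.pkl","wb"))
o=np.hstack([d["scene"]["color"][120:300,60:260],d["top"]["color"][220:400,360:560]]);cv2.imwrite("pics/lift.png",cv2.resize(o[...,::-1],None,fx=2,fy=2))
```

```text
(no output)
```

View pics/lift.png

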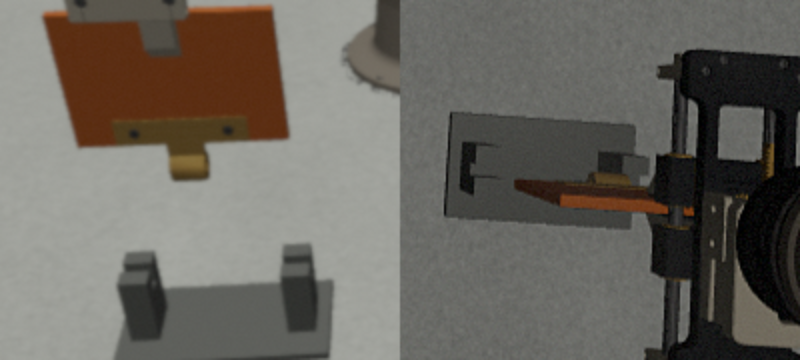

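The lid is held upright and clear of the rack, with the brass knuckle visible at scene (153,203).

To row units: 234 mm / 1000 = 0.234, 181 mm / 1000 = 0.181, 0.02 rad / 3.1416 = 0.0064.

```bash
python3 go.py 586.5 251.5 447 1.468
```

```text
[493.3  67.9  -0.6] turn 0.039 time 5.55 [-0.2  1.  -2.6] 7.899721104060175
```

Emit:
shift_gripper(
  ticks=[
    [4,0.025,0.003,0,0],
    [4,0.075,0.009,0,0],
    [4,0.128,0.016,0,0],
    [4,0.181,0.023,0,0],
    [4,0.234,0.03,0,0.0064],
  ],
)

```text
time: 6.18
tool_pos: [532.3, -3.3, 445.8]
tcp_rot: [-3.139, -0.0, 1.486]
contact_force: [0.8, -0.3, -3.3]
grip_width: 8.1
finger_force: 30.0
```

```bash
python3 go.py 586.5 251.5 447 1.468
```

```text
[258.4  32.4  -1.2] turn 0.018 time 6.175 [ 0.8 -0.3 -3.3] 8.124483863002615
```

To row units: 245 mm / 1000 = 0.245, 212 mm / 1000 = 0.212, 0.018 rad / 3.1416 = 0.0057.

Emit:
shift_gripper(
  ticks=[
    [4,0.053,0.007,0,0],
    [4,0.106,0.014,0,0],
    [4,0.159,0.02,0,0],
    [4,0.212,0.026,0,0.0032],
    [4,0.245,0.03,0,0.0057],
  ],
)

```text
time: 6.8
tool_pos: [582.7, 239.3, 445.1]
tcp_rot: [-3.139, 0.001, 1.47]
contact_force: [1.0, -0.4, -2.9]
grip_width: 7.8
finger_force: 30.0
```

```bash
python3 go.py 586.5 251.5 447 1.468
```

```text
[12.6  2.5 -1.9] turn 0.002 time 6.8 [ 1.  -0.4 -2.9] 7.834878093040242
```

To row units: 11 mm / 1000 = 0.011, 10 mm / 1000 = 0.01, 0.002 rad / 3.1416 = 0.0006.

Emit:
shift_gripper(
  ticks=[
    [4,0.01,0.002,0,0.0006],
    [4,0.011,0.002,0,0.0006],
    [4,0.011,0.002,0,0.0006],
    [4,0.011,0.002,0,0.0006],
  ],
)

```text
time: 7.3
tool_pos: [585.9, 246.2, 447.4]
tcp_rot: [3.141, 0.0, 1.465]
contact_force: [0.0, 0.3, -2.8]
grip_width: 7.9
finger_force: 30.0
```

```bash
python3 go.py 586.5 251.5 447 1.468
```

Run:
```python
from h import *
from plant import bot, viewer
d={n:viewer.capture(n) for n in("scene","top","wrist")};pickle.dump((d,bot.get_obs()),open("c2.pkl","wb"))
o=np.hstack([d["scene"]["color"][130:310,370:570],d["top"]["color"][200:380,60:260]]);cv2.imwrite("pics/hov.png",cv2.resize(o[...,::-1],None,fx=2,fy=2))
```

```text
[5.3 0.  0.4] turn -0.003 time 7.3 [ 0.   0.3 -2.8] 7.933606645414188
```

View pics/hov.png

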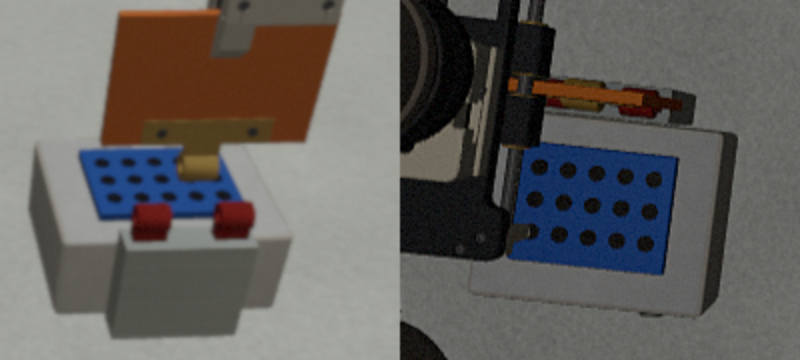

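The lid hovers above the hinge with its brass knuckle at scene (469,213). The red knuckles are at scene (446,240) and (487,238), and the brass shows at top (150,247).

Create m.py:
```python
from h import *
import sys
np.set_printoptions(precision=1,suppress=True)
def run(f):
    d,o=pickle.load(open(f,"rb"));S,T=d["scene"],d["top"]
    R2=lambda c:mask(c,(0,120,25),(5,255,255))|mask(c,(170,120,25),(180,255,255))
    J=np.array([586.5,251,120]);u=np.array([np.sin(.102),np.cos(.102),0])
    r=[b for b in blobs(R2(S),80)];r=sorted([b for b in r if 425<b[0][0]<505 and 220<b[0][1]<255],key=lambda b:b[0][0])
    print("red scene",[ (b[0],b[1]) for b in r],"pred",proj(S,J-34*u),proj(S,J+34*u))
    br=mask(S,(15,110,60),(26,255,255));
    for ce,s,m in blobs(br,40):
        if 400<ce[0]<530 and 150<ce[1]<290:print("brass",ce,s)
    L=o["tool_pos"]+[0,-.7,-277.2];print("lid pred",L,proj(S,L),"tool",o["tool_pos"])
    np.savetxt(sys.stdout,[],fmt="%d")
    return d,o,S,T
if __name__=="__main__":run(sys.argv[1])
```

```bash
python3 m.py c2.pkl
```

Run:
```python
from h import *
d,o=pickle.load(open("c2.pkl","rb"));S=d["scene"];T=d["top"]
w=mask(S,(15,110,60),(26,255,255))[165:230,440:500]
for r in w[20:62:1]:print(''.join('#' if v else '.' for v in r[10:50]))
```

```text
red scene [(array([445.3, 240.5]), array([436, 232,  20,  18, 307], dtype=int32)), (array([486.3, 239.5]), array([477, 231,  20,  18, 315], dtype=int32))] pred [445.2 238.2] [486.4 237.1]
brass [471.9 199.7] [ 440  189   67   31 1061]
lid pred [585.9 246.  170.3] [468.3 211.8] tool [585.9 246.7 447.5]
........................................
........................................
........................................
........................................
.....................#........#..#######
########################################
########################################
########################################
########################################
#.######################################
...#####################################
....####################################
...#####################################
...#####################################
########################################
########################################
###############################.........
............##################..........
.............################...........
.............#####
[... 224 characters left out ...]
...
.........####################...........
.........####################...........
.........####################...........
.........####################...........
.........####################...........
.........###################............
..........##################............
..........###################...........
..........###################...........
............######........#.............
........................................
........................................
........................................
........................................
........................................
........................................
........................................
```

To row units: 25 mm / 1000 = 0.025, 4.5 mm / 1000 = 0.0045, -0.002 rad / 3.1416 = -0.0006.

```bash
python3 go.py 586.5 251 422 1.468
```

```text
[ 4.3  0.2 25.5] turn -0.002 time 7.45 [ 0.1  0.6 -2. ] 7.985935987014293
```

Emit:
shift_gripper(
  ticks=[
    [4,0.002,0,0,-0.0006],
    [4,0.0045,0.0003,0.005,-0.0006],
    [4,0.0045,0.0003,0.015,-0.0006],
    [4,0.0045,0.0003,0.025,-0.0006],
    [4,0.0045,0.0003,0.025,-0.0006],
  ],
)

```text
time: 8.07
tool_pos: [586.5, 251.9, 420.6]
tcp_rot: [-3.139, 0.001, 1.469]
contact_force: [-0.2, -0.1, -2.0]
grip_width: 7.8
finger_force: 30.0
```

```bash
python3 go.py 586.5 251 397 1.468
```

Create cap.py:
```python
from h import *
from plant import bot, viewer
import sys
d={n:viewer.capture(n) for n in("scene","top")};pickle.dump((d,bot.get_obs()),open(sys.argv[1]+".pkl","wb"))
a=cv2.resize(d["scene"]["color"][190:260,420:520],None,fx=4,fy=4,interpolation=2);b=cv2.resize(d["top"]["color"][225:270,110:210],None,fx=4,fy=4,interpolation=2)
b=cv2.convertScaleAbs(b,alpha=1.8);cv2.imwrite("pics/"+sys.argv[1]+".png",np.vstack([a,b])[...,::-1])
```

```bash
python3 cap.py c3; python3 m.py c3.pkl
```

```text
[-0.8  0.2 23.6] turn 0.001 time 8.075 [-0.2 -0.1 -2. ] 7.7651907175971875
red scene [(array([445.3, 240.5]), array([436, 232,  20,  18, 308], dtype=int32)), (array([486.3, 239.5]), array([477, 231,  20,  18, 316], dtype=int32))] pred [445.2 238.2] [486.4 237.1]
brass [472. 214.] [ 441  203   66   30 1003]
lid pred [586.7 251.2 144.9] [468.8 225.1] tool [586.7 251.9 422.1]
```

View pics/c3.png

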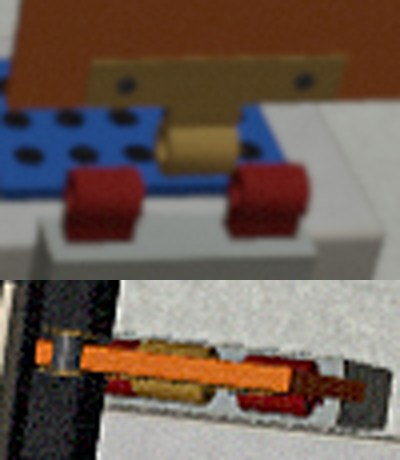

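The brass knuckle is centred above the gap in the crop, spanning 157–239 with the reds at 66–143 and 229–309. I'll lower it now.

To row units: 24 mm / 1000 = 0.024, 21 mm / 1000 = 0.021.

Emit:
shift_gripper(
  ticks=[
    [4,-0.0005,0,0.004,0],
    [4,-0.0005,0,0.01,0],
    [4,-0.0005,0,0.016,0],
    [4,-0.0005,0,0.021,0],
    [4,-0.0005,0,0.024,0],
  ],
)

```text
time: 8.8
tool_pos: [586.5, 251.4, 397.7]
tcp_rot: [-3.141, 0.0, 1.469]
contact_force: [1.4, 0.7, -2.4]
grip_width: 7.7
finger_force: 30.0
```

Emit:
shift_gripper(
  ticks=[
    [4,0,0,0,0],
    [4,0,0,0,0],
    [4,0,0,0,0],
    [4,0,0,0,0],
  ],
)

```text
time: 9.3
tool_pos: [586.6, 251.4, 398.4]
tcp_rot: [3.141, -0.0, 1.469]
contact_force: [-0.4, 0.7, -2.2]
grip_width: 7.4
finger_force: 30.0
```

```bash
python3 cap.py c4; python3 go.py 586.5 251 397.2 1.468; python3 m.py c4.pkl
```

```text
[-0.4 -0.   1.1] turn 0.001 time 9.4 [-0.4 -0.6 -1.8] 8.053320492109147
red scene [(array([445.4, 240.5]), array([436, 232,  20,  18, 310], dtype=int32)), (array([486.4, 239.6]), array([477, 231,  20,  18, 310], dtype=int32))] pred [445.2 238.2] [486.4 237.1]
brass [469.5 226.1] [439 216  65  29 982]
lid pred [586.6 250.7 121.1] [465.8 237.2] tool [586.6 251.4 398.3]
```

View pics/c4.png

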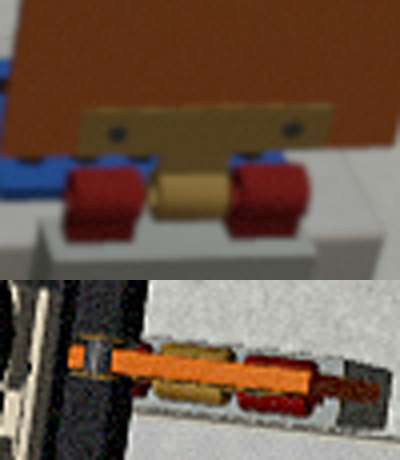

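The brass knuckle sits between the reds with a visible gap, and all three look collinear. I'll check this numerically.

Run:
```python
from h import *
np.set_printoptions(precision=2,suppress=True)
d0=pickle.load(open("c0.pkl","rb"));d,o=pickle.load(open("c4.pkl","rb"))
def up(c,x0,x1,y0,y1): 
    e=dict(c);e["color"]=cv2.resize(cv2.GaussianBlur(c["color"],(0,0),.6)[y0:y1,x0:x1],None,fx=8,fy=8,interpolation=cv2.INTER_CUBIC);return e
def edges(m,cols,x0,y0):
    out=[]
    for c in cols:
        r=np.nonzero(m[:,int((c-x0)*8)])[0]
        if len(r):out.append((c,y0+r.min()/8,y0+r.max()/8))
    return np.array(out)
R2=lambda c:mask(c,(0,110,20),(6,255,255))|mask(c,(168,110,20),(180,255,255))
B=lambda c:mask(c,(14,80,20),(30,255,255))
T0=up(d0["top"],110,210,235,265);T=up(d["top"],110,210,235,265)
r0=edges(R2(T0),list(range(131,142,2))+list(range(173,183,2)),110,235);print("top red",r0)
f=np.polyfit(r0[:,0],r0[:,1:].mean(1),1);ft=np.polyfit(r0[:,0],r0[:,1],1);fb=np.polyfit(r0[:,0],r0[:,2],1)
b=edges(B(T),range(152,167,2),110,235);print("top brass",b,"d centre",(b[:,1:].mean(1)-np.polyval(f,b[:,0])).mean(),"dtop",(b[:,1]-np.polyval(ft,b[:,0])),"dbot",(b[:,2]-np.polyval(fb,b[:,0])))
S0=up(d0["scene"],420,520,210,260);S=up(d["scene"],420,520,210,260)
r=edges(R2(S0),list(range(439,453,3))+list(range(480,494,3)),420,210);print("scene red",r)
b=edges(B(S),range(459,477,3),420,210);print("scene brass",b)
J=np.array([586.5,251,120.]);e=np.array([.995,-.1,0])
for n in("scene","top"):print(n,"px/mm x,y,z",proj(d[n],J+[1,0,0])-proj(d[n],J),proj(d[n],J+[0,1,0])-proj(d[n],J),proj(d[n],J+[0,0,1])-proj(d[n],J))
# col extents along mid rows
for nm,c,mk in(("red0",S0,R2),("brass",S,B)):
    m=mk(c)
    for row in(236,238,240):
        v=m[int((row-210)*8)];t=np.nonzero(np.diff(v.astype(int)))[0];print(nm,row,420+t/8)
```

```text
top red [[131.   239.12 252.62]
 [133.   239.25 252.88]
 [135.   239.12 252.88]
 [137.   239.62 253.12]
 [139.   240.   253.62]
 [141.   240.25 253.88]
 [173.   243.88 257.12]
 [175.   243.88 257.75]
 [177.   244.25 257.88]
 [179.   244.25 257.88]
 [181.   244.62 258.25]]
top brass [[152.   240.75 254.62]
 [154.   240.75 255.  ]
 [156.   240.88 255.12]
 [158.   241.   255.25]
 [160.   241.5  255.5 ]
 [162.   241.62 255.88]
 [164.   241.88 256.12]
 [166.   241.88 255.88]] d centre -0.5997639910920292 dtop [-0.61 -0.84 -0.94 -1.04 -0.76 -0.86 -0.84 -1.06] dbot [-0.34 -0.19 -0.29 -0.39 -0.37 -0.22 -0.19 -0.67]
scene red [[439.   232.75 250.  ]
 [442.   232.25 250.  ]
 [445.   232.5  250.  ]
 [448.   232.5  249.75]
 [451.   232.25 249.75]
 [480.   232.   249.  ]
 [483.   231.25 249.  ]
 [486.   231.5  248.62]
 [489.   231.5  248.62]
 [492.   231.12 248.75]]
scene brass [[459.   216.5  244.25]
 [462.   216.5  244.62]
 [465.   216.5  244.62]
 [468.   216.   244.62]
 [471.   216.25 244.5 ]
 [474.   216.   244.38]]
scene px/mm x,y,z [0.22 0.36] [ 0.59 -0.05] [ 0.11 -0.5 ]
top px/mm x,y,z [ 0.02 -0.61] [-0.62 -0.01] [-0.19 -0.03]
red0 236 [437.12 455.25 477.75 496.88]
red0 238 [436.38 455.88 476.88 497.  ]
red0 240 [436.25 455.38 477.5  496.62]
brass 236 [457.25 477.5 ]
brass 238 [456.75 477.25]
brass 240 [456.5  477.12]
```

Run:
```python
from h import *
np.set_printoptions(precision=0,suppress=True,linewidth=200)
d,o=pickle.load(open("c4.pkl","rb"));d0=pickle.load(open("c0.pkl","rb"));d2,o2=pickle.load(open("c2.pkl","rb"))
S=d["scene"]["color"].astype(float);S0=d0["scene"]["color"].astype(float);S2=d2["scene"]["color"].astype(float)
print("row  brass(RGB) | redL | redR | redL0 R")
for r in range(228,254):print(r,S[r,460:475].mean(0),"|",S[r,440:453].mean(0),"|",S[r,481:493].mean(0))
print("c2 brass")
for r in range(202,224):print(r,S2[r,462:477].mean(0))
L=np.array([487.4,-237.2,30.]);c=d0["scene"];print("rack brass pred",proj(c,L),"top edge pred",[proj(c,L+[np.sin(.063)*k,np.cos(.063)*k,132]) for k in(-80,0,80)])
p=proj(c,L).astype(int)
for r in range(p[1]-9,p[1]+12):print(r,S0[r,p[0]-6:p[0]+7].mean(0))
print("top edge")
for r in range(202,212):print(r,S0[r,150:165].mean(0))
```

```text
row  brass(RGB) | redL | redR | redL0 R
228 [80. 62. 31.] | [73. 61. 54.] | [66. 71. 91.]
229 [80. 62. 32.] | [49. 57. 83.] | [ 56.  68. 104.]
230 [79. 62. 32.] | [ 41.  56. 101.] | [74. 58. 95.]
231 [79. 62. 31.] | [68. 51. 92.] | [100.  36.  54.]
232 [83. 65. 32.] | [98. 34. 52.] | [107.  27.  25.]
233 [101.  81.  42.] | [107.  27.  26.] | [107.  27.  23.]
234 [127. 104.  57.] | [107.  26.  23.] | [107.  26.  23.]
235 [132. 109.  59.] | [107.  26.  23.] | [106.  26.  23.]
236 [130. 105.  56.] | [107.  27.  24.] | [104.  26.  23.]
237 [127. 102.  54.] | [105.  26.  23.] | [100.  24.  21.]
238 [123.  98.  52.] | [102.  25.  22.] | [96. 23. 20.]
239 [116.  92.  47.] | [98. 23. 19.] | [89. 22. 19.]
240 [106.  84.  43.] | [91. 21. 18.] | [80. 19. 15.]
241 [94. 74. 37.] | [82. 20. 16.] | [70. 16. 14.]
242 [83. 64. 32.] | [72. 14. 12.] | [61. 12. 11.]
243 [74. 58. 29.] | [63. 15. 12.] | [54. 11.  9.]
244 [75. 64. 44.] | [55. 11. 10.] | [50.  9.  8.]
245 [101.  99.  89.] | [50. 10.  7.] | [54. 12. 10.]
246 [130. 134. 129.] | [54. 12. 11.] | [60. 12. 11.]
247 [138. 142. 138.] | [60. 13. 11.
[... 812 characters left out ...]
168. 270.] top edge pred [array([103., 208.]), array([155., 206.]), array([206., 204.])]
261 [77. 59. 30.]
262 [77. 60. 30.]
263 [76. 59. 29.]
264 [77. 59. 30.]
265 [77. 61. 29.]
266 [91. 72. 37.]
267 [116.  94.  50.]
268 [127. 104.  55.]
269 [129. 105.  57.]
270 [127. 103.  55.]
271 [124.  99.  52.]
272 [116.  92.  48.]
273 [105.  82.  41.]
274 [91. 71. 36.]
275 [78. 61. 30.]
276 [69. 54. 29.]
277 [72. 65. 51.]
278 [86. 86. 79.]
279 [92. 93. 88.]
280 [92. 94. 89.]
281 [92. 94. 89.]
top edge
202 [157. 159. 153.]
203 [157. 159. 153.]
204 [156. 156. 150.]
205 [155. 143. 132.]
206 [159. 110.  83.]
207 [159.  89.  44.]
208 [143.  77.  35.]
209 [107.  55.  23.]
210 [90. 46. 18.]
211 [89. 45. 18.]
```

Run:
```python
from h import *
np.set_printoptions(precision=0,suppress=True,linewidth=200)
d,o=pickle.load(open("c4.pkl","rb"));d0=pickle.load(open("c0.pkl","rb"))
def prof(im,cols):
    s=np.arange(-11,11.1,1.);out=[]
    for c in cols:
        y=248.3+(c-157.4)*.110+s
        out.append(cv2.remap(im.astype(np.float32),np.full((1,len(s)),c,np.float32),y[None].astype(np.float32),cv2.INTER_LINEAR)[0])
    return s,np.mean(out,0)
s,a=prof(d0["top"]["color"],range(131,141));_,b=prof(d0["top"]["color"],range(172,181));_,e=prof(d["top"]["color"],range(153,165))
for i in range(len(s)):print(s[i],a[i],b[i],"|",e[i])
```

```text
-11.0 [102. 103.  99.] [102. 103.  99.] | [107. 108. 104.]
-10.0 [101. 102.  98.] [100. 102.  98.] | [106. 108. 104.]
-9.0 [92. 93. 88.] [91. 93. 89.] | [97. 98. 95.]
-8.0 [78. 80. 75.] [74. 76. 71.] | [72. 68. 63.]
-7.0 [55. 38. 36.] [56. 45. 43.] | [58. 43. 17.]
-6.0 [49.  4.  3.] [48.  5.  4.] | [71. 54. 19.]
-5.0 [58.  7.  7.] [58.  5.  3.] | [80. 57. 24.]
-4.0 [60.  6.  5.] [60.  6.  4.] | [100.  54.  18.]
-3.0 [62.  6.  6.] [61.  8.  6.] | [118.  61.  19.]
-2.0 [62. 10.  9.] [60.  5.  4.] | [116.  60.  19.]
-1.0 [61.  9.  7.] [62.  9.  6.] | [117.  60.  19.]
0.0 [61.  7.  6.] [63. 11.  7.] | [117.  59.  17.]
1.0 [63.  9. 10.] [60.  6.  5.] | [101.  50.  14.]
2.0 [62. 10.  8.] [61.  8.  6.] | [61. 40. 15.]
3.0 [62.  9.  8.] [62.  6.  6.] | [80. 63. 28.]
4.0 [60.  9.  7.] [61.  7.  6.] | [80. 60. 24.]
5.0 [55.  8.  7.] [53.  6.  5.] | [69. 50. 17.]
6.0 [42.  3.  2.] [42.  3.  1.] | [57. 42. 18.]
7.0 [44. 30. 29.] [43. 26. 25.] | [60. 59. 53.]
8.0 [71. 73. 71.] [68. 68. 66.] | [87. 91. 88.]
9.0 [75. 76. 72.] [76. 78. 74.] | [78. 78. 73.]
10.0 [58. 58. 53.] [61. 60. 56.] | [61. 61. 57.]
11.0 [73. 70. 64.] [72. 69. 63.] | [75. 72. 66.]
```

Relative to the reds, the brass is about 0.7 mm too far in +x, 1 mm in +y and 0.5 mm too high. I'll trim that out and let it settle.

The rows are not in the units I measure in: shifts go in shares of 1 m and turns go in shares of pi rad. I convert before sending: -0.7 mm / 1000 = -0.0007, 0.6 mm / 1000 = 0.0006.

Emit:
shift_gripper(
  ticks=[
    [4,-0.0007,-0.0007,0.0006,0],
    [4,-0.0007,-0.0007,0.0006,0],
    [4,-0.0007,-0.0007,0.0006,0],
    [4,-0.0007,-0.0007,0.0006,0],
    [4,-0.0007,-0.0007,0.0006,0],
  ],
)

```text
time: 10.02
tool_pos: [585.8, 250.8, 397.6]
tcp_rot: [3.142, -0.0, 1.469]
contact_force: [0.8, -0.5, -1.4]
grip_width: 8.0
finger_force: 30.0
```

Emit:
shift_gripper(
  ticks=[
    [4,0,0,0,0],
    [4,0,0,0,0],
    [4,0,0,0,0],
    [4,0,0,0,0],
  ],
)

```text
time: 10.52
tool_pos: [585.8, 250.8, 397.6]
tcp_rot: [3.142, -0.0, 1.469]
contact_force: [0.2, -0.4, -1.7]
grip_width: 7.9
finger_force: 30.0
```

```bash
python3 cap.py c5
```

Run:
```python
from h import *
np.set_printoptions(precision=0,suppress=True)
d,o=pickle.load(open("c5.pkl","rb"));S=d["scene"]["color"].astype(float);T=d["top"]["color"].astype(float)
for r in(231,233,234,239,240,241,242,243,244,245,246):print(r,S[r,460:475].mean(0))
for n,k in(("row238",238),("row240",240)):print(n,[(c,int(S[k,c,1])) for c in list(range(452,461))+list(range(473,482))])
y0=248.3
for s in(-9,-8,-7,-6,5,6,7,8):print(s,np.mean([cv2.getRectSubPix(d["top"]["color"],(1,1),(float(c),y0+(c-157.4)*.11+s))[0,0] for c in range(153,165)],0))
print(o["tool_pos"],o["contact_force"],o["dq"].round(4))
```

```text
231 [80. 62. 31.]
233 [100.  80.  42.]
234 [127. 104.  56.]
239 [119.  94.  49.]
240 [109.  85.  44.]
241 [97. 76. 39.]
242 [85. 66. 33.]
243 [76. 59. 30.]
244 [75. 63. 43.]
245 [99. 97. 87.]
246 [130. 133. 128.]
row238 [(452, 25), (453, 27), (454, 24), (455, 39), (456, 67), (457, 89), (458, 84), (459, 79), (460, 90), (473, 102), (474, 100), (475, 97), (476, 74), (477, 41), (478, 22), (479, 22), (480, 18), (481, 20)]
row240 [(452, 24), (453, 21), (454, 21), (455, 30), (456, 65), (457, 89), (458, 84), (459, 72), (460, 78), (473, 87), (474, 88), (475, 85), (476, 66), (477, 40), (478, 20), (479, 23), (480, 13), (481, 18)]
-9 [99. 99. 95.]
-8 [78. 79. 73.]
-7 [61. 53. 40.]
-6 [68. 49. 15.]
5 [73. 55. 20.]
6 [60. 43. 12.]
7 [55. 48. 36.]
8 [76. 78. 76.]
[586. 251. 398.] [-0.  0. -1.] [ 0. -0.  0.  0. -0. -0.]
```

View pics/c5.png

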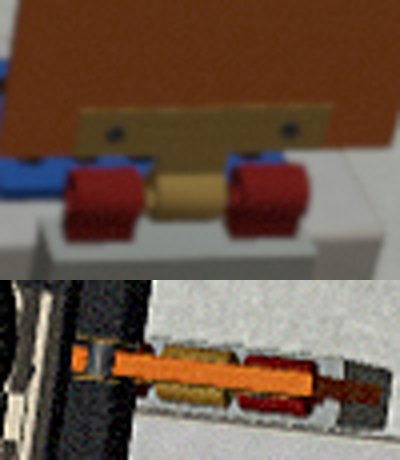

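In the last view the three tubes line up within about 0.5 mm in both cameras. There is play on both sides, and the arm is still and carrying only the lid's weight.

```bash
python3 -c "
from plant import bot, viewer
print(bot.close_job())"
```

```text
the job is handed in; nothing more can be done
None
```

I handed the job in at about 10.6 s with the lid held still in the gripper, its brass knuckle hanging between the two red knuckles and the three bores lined up to within about 0.5 mm by camera; nothing else was touched.

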